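# Clamp the moulding and start the measurement

### The arm

A 7-joint arm with a two-finger parallel gripper is mounted at the origin on the work surface. World frame = base frame: x ahead of the robot, y to its left, z up, the work surface at z = 0. Lengths are in m, angles in rad, forces in N, time in s.
With the tool pointing down it reaches from about 0.425 to 0.925 m from the base axis. Payload 6.8 kg.
Tool frame: the origin (TCP) lies between the finger pads; the fingertips stand 17 mm ahead of it and the grasp point (between the pads) lies 2 mm behind it; y points along the fingers, x is the direction in which the jaws open and shut, and the axes are right-handed (so a half turn about y gives the same grasp; the last joint's range is limited). The gripper opens to 85 mm and grips with 20 to 120 N. Pads are 22 mm wide; open, the fingers measure 114 mm over their backs; the gripper's body (76 mm by 85 mm) begins 54 mm behind the grasp point. The pads swing forward as they close: fully open they stand 13 mm farther back than shut.
Start: joints at [1.182, 0.477, 0.022, 1.555, -0.011, 1.109, -0.083], TCP at [0.187, -0.649, 0.248] pointing down, gripper open.
Joint ranges: [-2.96, 2.96], [-0.34, 2.1], [-1.41, 1.46], [0.24, 2.44], [-1.37, 4.51], [0.17, 1.92], [-2.96, 2.96]. Speed limits (rad/s): [2.39, 2.39, 3.14, 3.14, 3.14, 3.14, 3.14].

### API

Orientations are given as [roll, pitch, yaw] about the fixed x, y, z axes, in that order (R = Rz(yaw) Ry(pitch) Rx(roll)).
In Python, from bench import monitor, cams, ticket gives the robot as it stands.
- The arm moves only by the shell command python3 -m creep 'ROWS'. ROWS is JSON, a list of rows, each a list of 5 numbers: the shift along the world's x, y, z in cm, then the turn about the world's z in degrees, then the closure, from 0 (fully open) to 1 (shut). In form: [[tx, ty, tz, yaw, gripper], ...]. A call has 1 to 8 rows; each row shifts and turns the commanded pose from where the row before left it; what a row does not reach is not made up. A row lasts 1/12 s, in which the tool goes at most 41.7 mm and 7.16 degrees, less where a joint would pass 70% of its speed; a pose out of reach is approached as far as the arm can. A call with a gripper value outside its range is refused whole. The fingers move at their own pace and stop on an object; the grip force is fixed at half the most. Time passes only in rows, so rows that do not move let the fingers close. It gives the time, the measured TCP pose, the force and the opening at its end, in the units of the state.
- monitor.read_state(): the state, without advancing time (a new reading comes with each control period).
- cams.read_camera(name): name is "side" or "top" or "wrist"; returns the picture (420x560x3 uint8, red, green, blue); there is no depth.
- cams.get_calibration(name): a dict with "fov_y" (degrees; the focal length in pixels is half the picture's height over the tangent of half this angle, whatever the lens; pixels are square), "cx", "cy" (the principal point, pixels), "dist_coeffs" ([k1, k2, p1, p2, k3] as OpenCV has them; the pictures are not rectified), "R" (3x3) and "t" (3): a world point X has camera coordinates R X + t. Camera axes: x right, y down, z forward; pixel columns grow to the right and rows downward; lengths in m; the calibration is good to about 2 mm. A picture is of the moment at which its call begins: read the wrist's pose just before it. get_calibration takes no time and is no camera call; for the wrist camera it gives the pose at the moment of the call.
- ticket.hand_in(): hands the job in, once; it reports no verdict.
The state is a dict: "time_s": time; "qpos": joint angles; "joint_velocities": joint speeds; "effort": joint torques, N m; "eef_pos": TCP position; "tool_rot": TCP orientation; "contact_force": force on the tool from outside, world axes, zero at the start; "moment": the same for the moment, N m; "width": finger opening in m.
Only numpy, scipy, OpenCV 4.12 (cv2) and the standard library are available. Lean on these libraries where they do the work, as an engineer would, in place of code of your own. Each camera call takes 0.05 s, during which the arm holds its last target.

### The job

Clamp the black moulding for measuring: with the closed fingertips press the three push clamps on the fixture fully down, first the round-headed one, then the square-headed one, then the bar-headed one, and then press the large round start button on the control box and let it come back up. Leave the two small keys on the box unpressed, and do not lift or shift the moulding or anything else standing about.

Things in the scene. Friction and masses are not known exactly. Their poses are not given: they have to be found in the camera images.
- fixture: checking fixture fixed to the table: aluminium plate 250 (x, from -120 to +130) x 290 (y) x 20 mm with a white nest 45 mm high over the table. Origin: on the table under the nest-and-clamp layout; its x points away from the robot at yaw 0. The three clamps stand on it in a row along its y, at its x = -55 mm and y = -75, 0 and +75 mm, in any order; nothing else stands between them, and the moulding lies behind them.
- clamp_round: push clamp with a round head, 36 mm across: a white post 36 x 36 x 50 mm on the fixture plate, black head on top, steel arm reaching back (clamp +x, 69 mm from the head's centre) over the moulding; the arm's top is 10 mm below the head's top. Origin: centre of the post's foot, 20 mm above the table; the head's centre is straight above it, its top 78 mm above the origin when fully up and 68 mm when fully down.
- round_top (a point): centre of that head's top face (moves with the head)
- plunger_round (a joint): how far that head is pushed down, m: 0 up, 0.010 fully down on its stop (counts as home beyond 0.008); starts between 0 and 0.002. Moves straight down against about 4 N of friction, no spring: it stays where it is left.
- clamp_square: push clamp with a square head, 32 x 32 mm: a white post 36 x 36 x 50 mm on the fixture plate, black head on top, steel arm reaching back (clamp +x, 69 mm from the head's centre) over the moulding; the arm's top is 10 mm below the head's top. Origin: centre of the post's foot, 20 mm above the table; the head's centre is straight above it, its top 78 mm above the origin when fully up and 68 mm when fully down.
- square_top (a point): centre of that head's top face (moves with the head)
- plunger_square (a joint): how far that head is pushed down, m: 0 up, 0.010 fully down on its stop (counts as home beyond 0.008); starts between 0 and 0.002. Moves straight down against about 4 N of friction, no spring: it stays where it is left.
- clamp_bar: push clamp with a narrow bar-shaped head, 16 mm (clamp x) by 50 mm (clamp y): a white post 36 x 36 x 50 mm on the fixture plate, black head on top, steel arm reaching back (clamp +x, 69 mm from the head's centre) over the moulding; the arm's top is 10 mm below the head's top. Origin: centre of the post's foot, 20 mm above the table; the head's centre is straight above it, its top 78 mm above the origin when fully up and 68 mm when fully down.
- bar_top (a point): centre of that head's top face (moves with the head)
- plunger_bar (a joint): how far that head is pushed down, m: 0 up, 0.010 fully down on its stop (counts as home beyond 0.008); starts between 0 and 0.002. Moves straight down against about 4 N of friction, no spring: it stays where it is left.
- console: control box fixed to the table, grey with a white top panel, 120 (x) x 180 (y) x 50 mm high; origin on the table under its centre. On its top: the large round start button at its x 0, y -45 mm; a small square key at x -28, y +45 mm; a small bar-shaped key at x +28, y +45 mm. All are black and spring back when released.
- start_button_top (a point): centre of the top of the large round start button, 44 mm across; 72 mm above the table when up (moves with the button)
- start_button (a joint): start button, m: 0 up, 0.005 fully pressed (2.5 N to begin, 5 N fully down; counts as pressed beyond 0.0035); springs back
- square_key (a joint): small square key, 16 x 16 mm, its top 64 mm above the table, not to be pressed; m: 0 up, 0.005 fully pressed, same spring
- bar_key (a joint): small bar-shaped key, 13 x 34 mm, its top 64 mm above the table, not to be pressed; m: 0 up, 0.005 fully pressed, same spring
- moulding: loose black plastic trim moulding, about 96 x 210 x 22 mm, lying on the nest behind the clamps, its top about 67 mm above the table; origin: centre of its flat underside
- ring_gauge: steel ring gauge, 34 mm across, 14 mm high, standing on the fixture plate behind the moulding (loose; leave alone)
- ref_ball: steel reference ball on a foot, 28 mm across, 53 mm high, standing on the fixture plate behind the moulding (loose; leave alone)
- stylus_vial: white upright vial, 18 mm across, 45 mm high, on the table just in front of the control box (loose; leave alone)
- gauge_block: upright steel gauge block 35 x 9 x 30 mm high, on the table just in front of the control box (loose; leave alone)
- caliper: caliper lying flat, 200 mm long, 13 mm high, at the left of the work (loose; leave alone)
- screwdriver: screwdriver lying flat, 160 mm long, beyond the work (loose; leave alone)
- cleaner_jar: closed jar, 56 mm across, 75 mm high, beyond the work (loose; leave alone)
Not all that is in view belongs to the job. What is shaped like the console but orange or yellow is not meant. Several things have the shape of the moulding; the one meant has the colours described above.

How it is judged:
On the way, in this order (a step that is already met when the one before it is completed fails the run):
1. the round-headed clamp is pressed fully down with the fingers (value of joint plunger_round above 0.008 m and contact force between the fingers and clamp_round above 0.3 N).
2. the square-headed clamp is pressed fully down with the fingers (value of joint plunger_square above 0.008 m and contact force between the fingers and clamp_square above 0.3 N).
3. the bar-headed clamp is pressed fully down with the fingers (value of joint plunger_bar above 0.008 m and contact force between the fingers and clamp_bar above 0.3 N).
4. the start button is pressed with the fingers, all three clamps down (value of joint start_button above 0.0035 m and contact force between the fingers and console above 0.3 N and value of joint each of plunger_round, plunger_square, plunger_bar above 0.008 m).
At the end, for the whole second after the job is handed in: All three clamp heads are down by more than 8 of their 10 mm, the start button and both small keys are up (within 1 mm), the moulding lies within 10 mm of where it started and at rest, and every bystander within 20 mm of where it started (value of joint each of plunger_round, plunger_square, plunger_bar above 0.008 m and value of joint each of start_button, square_key, bar_key below 0.001 m and distance of moulding from where it was at the start of the episode below 0.01 m and linear speed of moulding below 0.02 m/s and distance of each of ring_gauge, ref_ball, stylus_vial, gauge_block, caliper, screwdriver, cleaner_jar from where it was at the start of the episode below 0.02 m); the robot touches nothing.
It fails at once if a clamp is pushed down before the one that comes before it is home ((value of joint plunger_square above 0.005 m and value of joint plunger_round below 0.007 m) or (value of joint plunger_bar above 0.005 m and value of joint plunger_square below 0.007 m)).
It fails at once if the start button is pressed before all clamps are home (value of joint start_button above 0.0025 m and value of joint any of plunger_round, plunger_square, plunger_bar below 0.007 m).
It fails at once if one of the small keys is pressed (value of joint any of square_key, bar_key above 0.0025 m).
It fails at once if the moulding is lifted or shifted by more than 10 mm (distance of moulding from where it was at the start of the episode above 0.01 m).
It fails at once if a bystander is lifted or shifted by more than 20 mm (distance of any of ring_gauge, ref_ball, stylus_vial, gauge_block, caliper, screwdriver, cleaner_jar from where it was at the start of the episode above 0.02 m).
It also fails if it takes over 51 s, if anything falls off the work surface, if the arm or the gripper's body presses on something with over 40 N, if the wrist force passes 120 N, or if a joint passes its speed limit or range.

## Working session

There is one attempt and no reset: what is moved stays moved. The work goes in short steps, Python scripts to look and compute and a shell command to move; the robot and the scene stay as the last step left them, time stands still between calls to the robot, and variables do not carry over. Pictures are saved under pics/ and viewed, and the job is handed in when it is done.

```bash
mkdir -p pics; ls; python3 - <<'E'
from bench import monitor, cams
import cv2
print(monitor.read_state())
for n in ("side","top","wrist"):
    c=cams.get_calibration(n); print(n,c)
    cv2.imwrite(f"pics/{n}0.png",cams.read_camera(n)[:,:,::-1])
E
```

```text
pics
{'time_s': 0.0, 'qpos': array([ 1.18185407,  0.47779737,  0.02236045,  1.55645122, -0.01148629,
        1.1093025 , -0.08312389]), 'joint_velocities': array([ 0.00074647, -0.00013448,  0.0007798 ,  0.00152646,  0.00029864,
       -0.00110281,  0.00027632]), 'effort': array([-6.20624705e-04, -5.96461523e+01,  1.60761159e+00, -2.81202757e+01,
        1.24368514e-02,  9.24271240e-03,  3.87631516e-06]), 'eef_pos': array([ 0.18690264, -0.64802364,  0.24732802]), 'tool_rot': array([-1.57095418,  0.00182315, -1.28996878]), 'contact_force': array([-0.26790736,  0.10875968, -0.68043614]), 'moment': array([-0.00549824,  0.0023089 ,  0.02329621]), 'width': 0.0854718807454712}
side {'fov_y': 53.832952478662754, 'cx': 282.5465354856827, 'cy': 211.06523938030924, 'dist_coeffs': array([-0.07324813,  0.        ,  0.        ,  0.        ,  0.        ]), 'R': array([[-0.70949331, -0.70452495, -0.01624319],
       [-0.50621244,  0.52554708, -0.68377572],
       [ 0.49027361, -0.47691179, -0.72951143]]), 't': array([0.37262705, 0.32784701, 0.89981977])}
top {'fov_y': 49.56871022755549, 'cx': 283.0572672099006, 'cy': 209.75144695088454, 'dist_coeffs': array([-0.00196631,  0.        ,  0.        ,  0.        ,  0.        ]), 'R': array([[ 0.01824   , -0.99935889,  0.03080767],
       [-0.99240531, -0.02184493, -0.12105578],
       [ 0.12165116, -0.02836564, -0.99216752]]), 't': array([-0.03530497,  0.52765638,  1.08976191])}
wrist {'fov_y': 64.46284585197121, 'cx': 279.23290920761696, 'cy': 210.62594209969677, 'dist_coeffs': array([0.0125209, 0.       , 0.       , 0.       , 0.       ]), 'R': array([[ 0.27733626, -0.96077168, -0.00154318],
       [-0.91166866, -0.26366843,  0.31518123],
       [-0.30322409, -0.08600431, -0.94903025]]), 't': array([-0.67380861, -0.04039492,  0.38003667])}
```

View pics/top0.png

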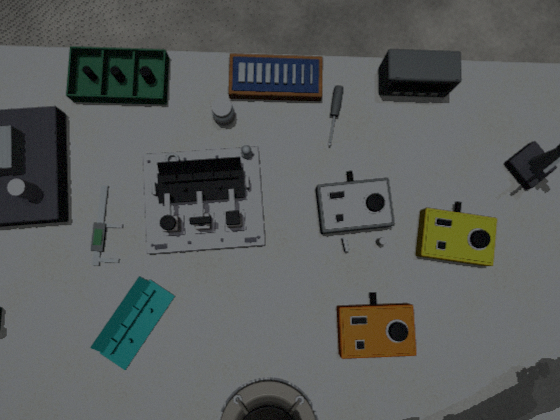

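View pics/side0.png

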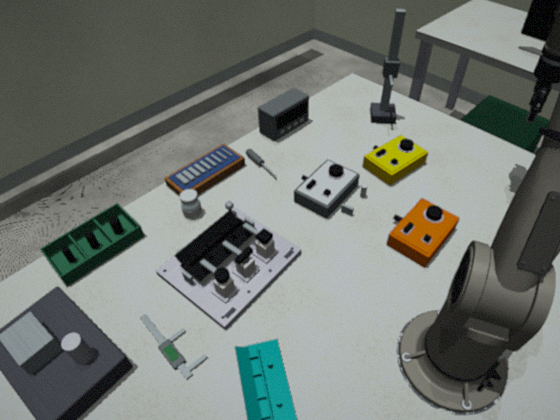

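View pics/wrist0.png

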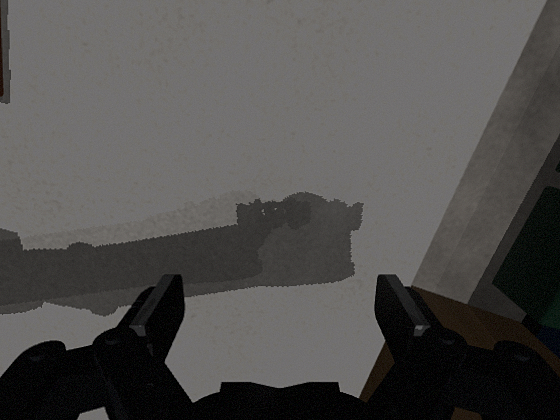

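The top view shows the fixture with the round head at about (169,223), the bar at (201,220) and the square at (234,217). The white console's start button is at about (375,203), and the gauge block and vial stand in front of it at about (346,245) and (379,242). I'll zoom in to measure these.

```bash
python3 - <<'E'
import cv2,numpy as np
t=cv2.imread('pics/top0.png');s=cv2.imread('pics/side0.png')
def z(im,x0,y0,x1,y1,k,n):
    c=cv2.resize(im[y0:y1,x0:x1],None,fx=k,fy=k,interpolation=cv2.INTER_CUBIC)
    c=np.clip(255*(c/255.)**0.6,0,255).astype('uint8')
    for x in range(x0,x1,20): cv2.putText(c,str(x),((x-x0)*k,10),0,.35,(0,0,255)); cv2.line(c,((x-x0)*k,12),((x-x0)*k,18),(0,0,255))
    for y in range(y0,y1,20): cv2.putText(c,str(y),(0,(y-y0)*k+4),0,.35,(0,0,255))
    cv2.imwrite(n,c)
z(t,135,135,275,260,5,'pics/zt_fix.png')
z(t,305,160,405,260,6,'pics/zt_con.png')
z(s,150,190,310,330,5,'pics/zs_fix.png')
E
```

```text
(no output)
```

View pics/zt_fix.png

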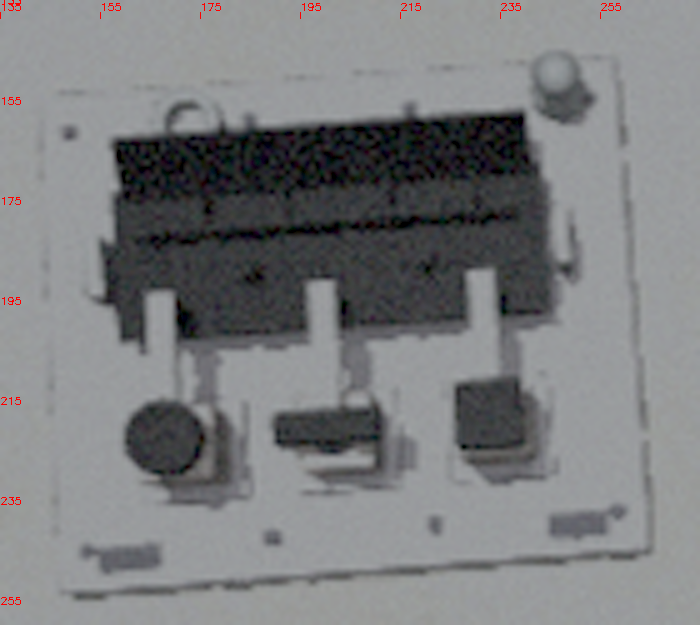

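View pics/zt_con.png

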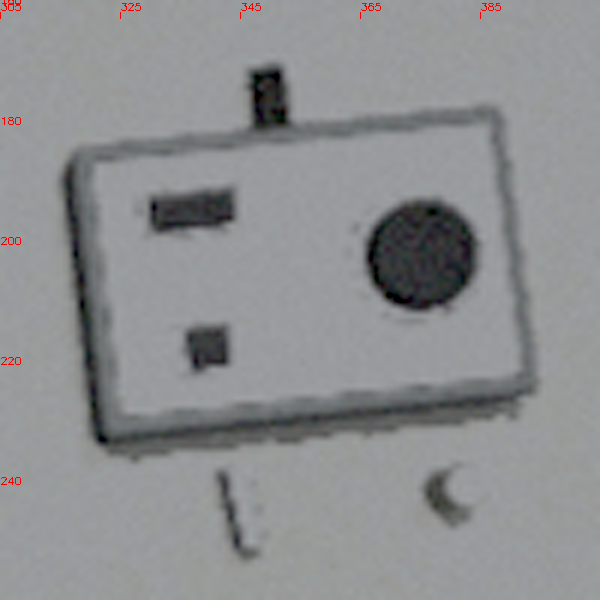

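View pics/zs_fix.png

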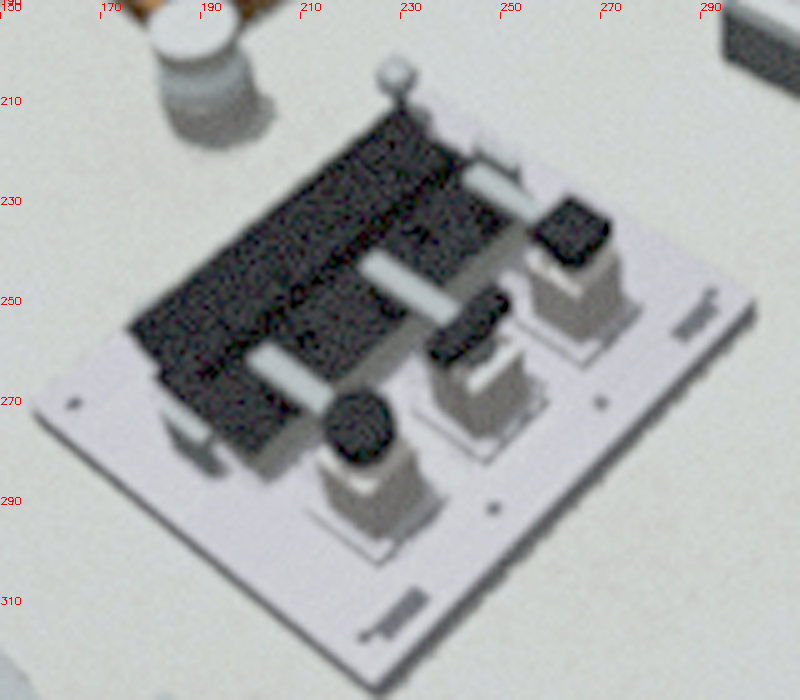

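```bash
cat > h.py <<'E'
import numpy as np,cv2
from bench import cams
def cal(n):
    c=cams.get_calibration(n); f=210/np.tan(np.radians(c['fov_y']/2))
    return np.array([[f,0,c['cx']],[0,f,c['cy']],[0,0,1]]),c['dist_coeffs'],np.array(c['R']),np.array(c['t'])
def ray(c,uv):
    K,d,R,t=c; p=cv2.undistortPoints(np.array([[uv]],float),K,d)[0,0]
    return -R.T@t, R.T@np.array([p[0],p[1],1])
def onz(c,uv,z):
    o,r=ray(c,uv); return o+r*(z-o[2])/r[2]
def proj(c,X):
    K,d,R,t=c; return cv2.projectPoints(np.array(X,float).reshape(-1,3),cv2.Rodrigues(R)[0],t,K,d)[0].reshape(-1,2)
E
python3 - <<'E'
from h import *
np.set_printoptions(precision=4,suppress=True)
T=cal('top');S=cal('side')
P={k:onz(T,uv,z) for k,uv,z in [('round',(168,222.4),.097),('bar',(200.6,220.2),.097),('square',(232.8,217.6),.097),('start',(375.2,202.5),.072),('sqkey',(339.7,217.8),.064),('barkey',(337,195.2),.064)]}
for k,v in P.items(): print(k,v,proj(S,v))
d=P['square']-P['round'];print(np.linalg.norm(d[:2]),np.degrees(np.arctan2(d[0],-d[1])))
E=[onz(T,uv,.02) for uv in [(147,154),(258.5,147),(265,244.5),(147.5,254)]]
print(E)
for k,uv,z in [('round',(222,274),.097),('square',(264.5,234.5),.097),('bar',(244,254.5),.097),('start',(336,170),.072)]: print('side',k,onz(S,uv,z))
E
```

```text
round [0.4852 0.2413 0.097 ] [[220.5245 272.8612]]
bar [0.4919 0.1669 0.097 ] [[242.7123 252.8517]]
square [0.4995 0.0931 0.097 ] [[262.8977 234.1833]]
start [ 0.5458 -0.2445  0.072 ] [[334.9861 168.7681]]
sqkey [ 0.5079 -0.1603  0.064 ] [[326.063  190.9908]]
barkey [ 0.5627 -0.1535  0.064 ] [[310.2313 183.0611]]
0.1488857045040918 5.5049686538104465
[array([0.6633, 0.3192, 0.02  ]), array([0.6886, 0.0401, 0.02  ]), array([0.4424, 0.018 , 0.02  ]), array([0.4136, 0.3044, 0.02  ])]
side round [0.4803 0.2409 0.097 ]
side square [0.4959 0.091  0.097 ]
side bar [0.486 0.168 0.097]
side start [ 0.5401 -0.2423  0.072 ]
```

```bash
python3 - <<'E'
import cv2,numpy as np
s=cv2.imread('pics/side0.png')
for (x0,y0,x1,y1,n) in [(285,145,385,225,'con'),(200,215,290,305,'heads')]:
    c=cv2.resize(s[y0:y1,x0:x1],None,fx=6,fy=6,interpolation=cv2.INTER_CUBIC)
    c=np.clip(255*(c/255.)**0.6,0,255).astype('uint8'); cv2.imwrite(f'pics/zs_{n}.png',c)
E
```

```text
(no output)
```

View pics/zs_con.png

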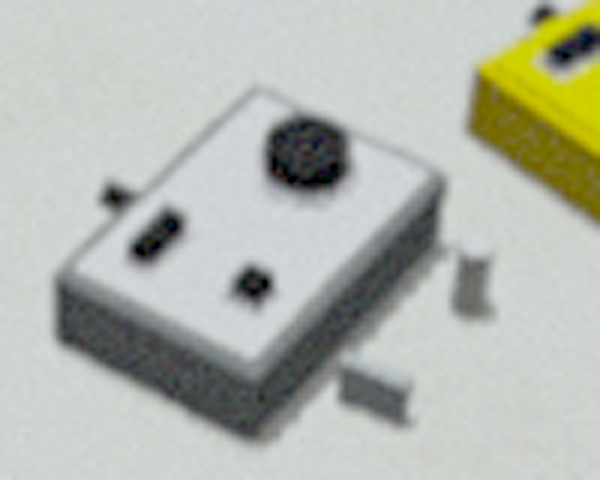

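View pics/zs_heads.png

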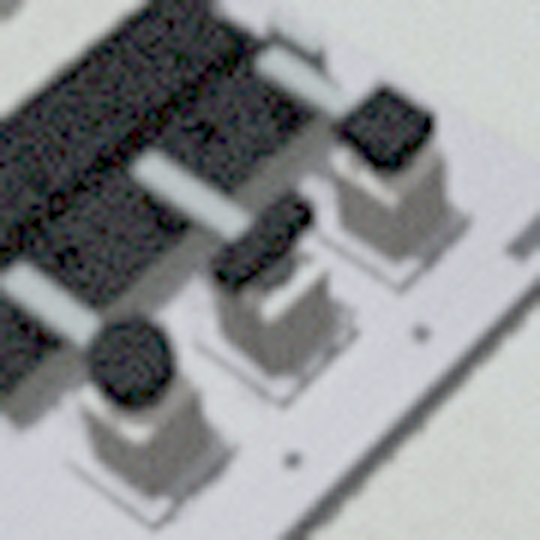

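Both cameras agree to within a few mm, and the round-to-square spacing comes out at 149 mm against the expected 150. I'll close the fingers and swing over in an arc that stays within reach.

```bash
python3 -m creep '[[2.6,2.8,0,6,1],[2.6,2.8,0,6,1],[2.6,2.8,0,6,1],[2.6,2.8,0,6,1],[2.6,2.8,0,6,1],[2.6,2.8,0,6,1],[2.6,2.8,0,6,1],[2.6,2.8,0,6,1]]'
```

```text
time_s: 0.82
eef_pos: [0.3959, -0.423, 0.2482]
tool_rot: [-1.571, 0.0, -0.447]
contact_force: [0.6, -0.3, -0.1]
width: 0.0002
```

```bash
python3 -m creep '[[2.4,3,0,6,1],[2.4,3,0,6,1],[2.4,3,0,6,1],[2.4,3,0,6,1],[2.4,3,0,6,1],[2,3.4,0,1.5,1],[0,3.8,0,0,1],[0,3.8,0,0,1]]'
```

```text
time_s: 1.48
eef_pos: [0.5357, -0.1626, 0.2479]
tool_rot: [-1.57, -0.0, 0.098]
contact_force: [0.5, -0.3, -0.1]
width: -0.0
```

```bash
python3 -m creep '[[-0.5,3.8,0,0,1],[-0.5,3.8,0,0,1],[-0.5,3.8,0,0,1],[-0.5,3.8,0,0,1],[-0.5,3.8,0,0,1],[-0.5,3.8,0,0,1],[-0.5,3.8,0,0,1],[-0.5,3.8,0,0,1]]' && python3 -m creep '[[-0.5,3.8,0,0,1],[-0.5,3.8,0,0,1],[0,2.0,0,0,1],[0,0,0,0,1],[0,0,0,0,1]]'
python3 - <<'E'
from h import *
from bench import monitor
s=monitor.read_state();print(s['eef_pos'],s['qpos'])
c=cal('wrist')
cv2.imwrite('pics/w1.png',cams.read_camera('wrist')[:,:,::-1])
print(proj(c,[[.486,.241,.098],[.492,.167,.098],[.4995,.093,.098]]))
E
```

```text
time_s: 2.15
eef_pos: [0.4944, 0.1409, 0.2483]
tool_rot: [-1.571, -0.0, 0.097]
contact_force: [1.2, 0.5, -0.1]
width: -0.0002
time_s: 2.57
eef_pos: [0.4845, 0.2364, 0.248]
tool_rot: [-1.571, 0.001, 0.1]
contact_force: [-0.5, -1.1, -0.6]
width: 0.0001
[0.48452931 0.23644406 0.24803767] [-0.02164737  0.32634957 -0.66687838  1.84554759  0.23041455  1.0482717
 -0.67867889]
[[280.89250939 194.80133799]
 [279.19417918 272.01610509]
 [279.231982   338.65159165]]
```

View pics/w1.png

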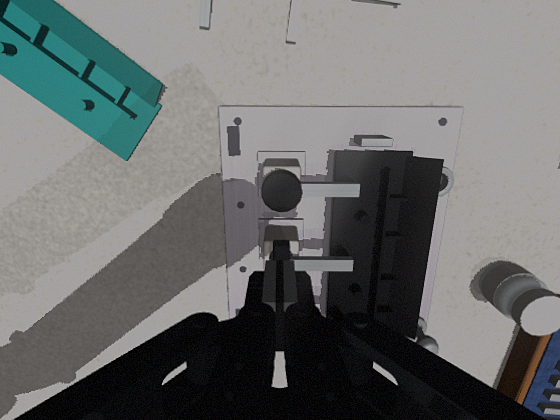

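```bash
python3 - <<'E'
from h import *
im=cv2.imread('pics/w1.png')
c=np.clip(255*(cv2.resize(im[140:290,220:360],None,fx=5,fy=5,interpolation=cv2.INTER_CUBIC)/255.)**.6,0,255).astype('uint8')
cv2.imwrite('pics/w1z.png',c)
W=cal('wrist')
print(onz(W,(281,190),.097),onz(W,(281,192),.097))
E
```

```text
[0.48616617 0.24319068 0.097     ] [0.48634211 0.24142967 0.097     ]
```

View pics/w1z.png

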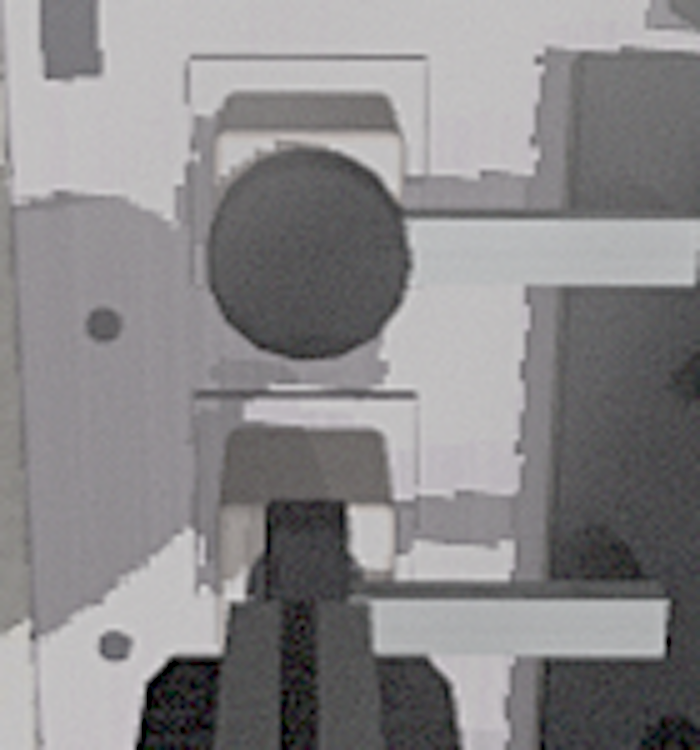

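```bash
python3 -m creep '[[0.2,0.6,-3,0,1],[0,0,-3,0,1],[0,0,-3,0,1],[0,0,-2,0,1],[0,0,-1,0,1],[0,0,0,0,1],[0,0,0,0,1]]'
```

```text
time_s: 3.2
eef_pos: [0.4876, 0.2405, 0.1286]
tool_rot: [-1.571, 0.0, 0.096]
contact_force: [0.1, -0.4, 0.4]
width: -0.0001
```

```bash
python3 -m creep '[[0,0.1,-1,0,1],[0,0,-0.4,0,1],[0,0,-0.2,0,1],[0,0,-0.2,0,1],[0,0,0,0,1],[0,0,0,0,1]]'
```

```text
time_s: 3.7
eef_pos: [0.4876, 0.2426, 0.1107]
tool_rot: [-1.57, -0.001, 0.098]
contact_force: [2.0, -0.1, 2.2]
width: 0.0003
```

```bash
python3 -m creep '[[0,0,-0.3,0,1],[0,0,-0.2,0,1],[0,0,-0.2,0,1],[0,0,0,0,1],[0,0,0,0,1]]'
```

```text
time_s: 4.12
eef_pos: [0.4877, 0.2428, 0.1045]
tool_rot: [-1.571, -0.002, 0.097]
contact_force: [-1.8, -2.4, 15.2]
width: -0.0001
```

```bash
python3 -m creep '[[0,0,-0.2,0,1],[0,0,0,0,1],[0,0,0,0,1]]'
```

```text
time_s: 4.37
eef_pos: [0.4877, 0.2428, 0.1043]
tool_rot: [-1.572, -0.002, 0.097]
contact_force: [-7.1, -6.2, 34.4]
width: -0.0001
```

Force rose to 34 N with no further travel, so the round clamp is on its stop. Next I'll lift, check, and go to the square one.

```bash
python3 -m creep '[[0,0,2,0,1],[0,0,3,0,1],[0,-2.9,2,0,1],[0.3,-3,0,0,1],[0.3,-3,0,0,1],[0.3,-3,0,0,1],[0.4,-3,0,0,1],[0,0,0,0,1]]' && python3 - <<'E'
from h import *
from bench import monitor
s=monitor.read_state();print(s['eef_pos'],s['contact_force'])
cv2.imwrite('pics/s2.png',cv2.resize(cams.read_camera('side')[190:330,150:310,::-1],None,fx=4,fy=4,interpolation=2))
cv2.imwrite('pics/w2.png',cams.read_camera('wrist')[:,:,::-1])
E
```

```text
time_s: 5.03
eef_pos: [0.4997, 0.0861, 0.17]
tool_rot: [-1.575, 0.003, 0.089]
contact_force: [-0.1, -0.9, 0.3]
width: 0.0001
[0.49971535 0.08614722 0.16995972] [-0.14944274 -0.87922958  0.25437937]
```

View pics/s2.png

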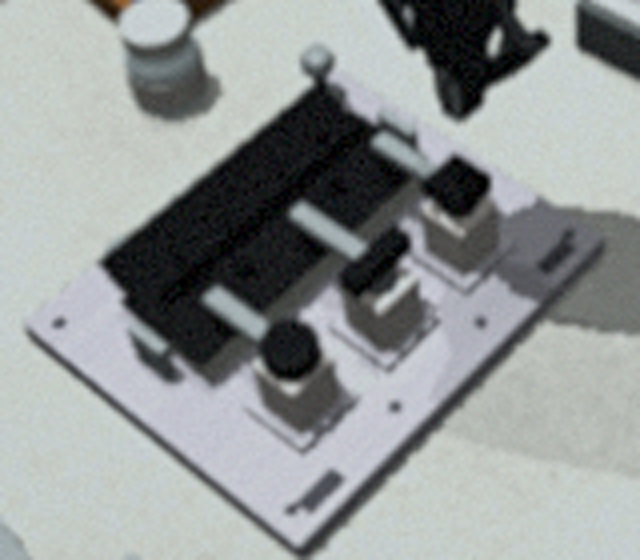

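View pics/w2.png

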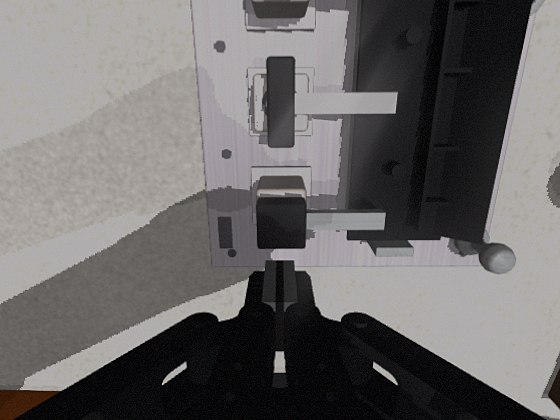

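```bash
python3 - <<'E'
from h import *
from bench import monitor
W=cal('wrist'); print(monitor.read_state()['eef_pos'])
print(onz(W,(281.5,223),.097),onz(W,(281,102),.097))
E
```

```text
[0.49941658 0.09192594 0.17054316]
[0.50054935 0.09928288 0.097     ] [0.49320173 0.17198678 0.097     ]
```

```bash
python3 -m creep '[[0,0,-1,0,1],[0,0,-1,0,1],[0,0,-1,0,1],[0,0,-1,0,1],[0,0,0,0,1],[0,0,0,0,1]]' && python3 - <<'E'
from h import *
from bench import monitor
W=cal('wrist');print(monitor.read_state()['eef_pos'])
cv2.imwrite('pics/w3.png',cams.read_camera('wrist')[:,:,::-1])
print(proj(W,[[.501,.0935,.098],[.494,.168,.098]]))
E
```

```text
time_s: 5.63
eef_pos: [0.4993, 0.0939, 0.1302]
tool_rot: [-1.571, 0.002, 0.099]
contact_force: [-0.7, 0.4, 0.4]
width: 0.0001
[0.49929807 0.09386018 0.13024178]
[[281.61031348 264.4314254 ]
 [282.83660403 116.53016064]]
```

View pics/w3.png

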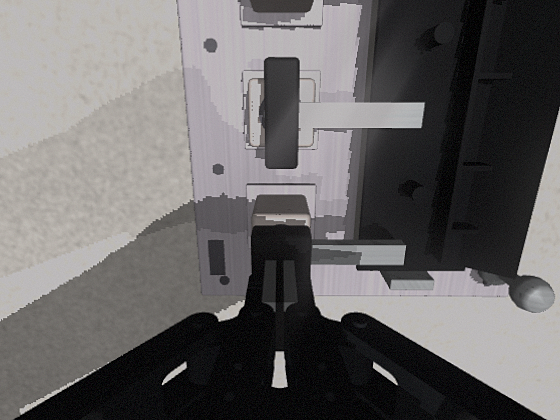

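```bash
python3 -m creep '[[0.1,0.1,-1,0,1],[0,0,-0.4,0,1],[0,0,-0.3,0,1],[0,0,-0.3,0,1],[0,0,-0.3,0,1],[0,0,-0.3,0,1],[0,0,0,0,1],[0,0,0,0,1]]'
```

```text
time_s: 6.35
eef_pos: [0.5011, 0.0944, 0.1051]
tool_rot: [-1.571, -0.0, 0.098]
contact_force: [-0.3, -0.1, 0.6]
width: 0.0
```

```bash
python3 -m creep '[[0,0,-0.1,0,1],[0,0,-0.1,0,1],[0,0,0,0,1],[0,0,0,0,1]]'; python3 -m creep '[[0,0,-0.1,0,1],[0,0,-0.1,0,1],[0,0,0,0,1],[0,0,0,0,1]]'
```

```text
time_s: 6.68
eef_pos: [0.5013, 0.0945, 0.1045]
tool_rot: [-1.572, -0.001, 0.097]
contact_force: [-5.5, -1.7, 15.2]
width: 0.0003
time_s: 7.02
eef_pos: [0.5013, 0.0945, 0.1042]
tool_rot: [-1.573, -0.001, 0.097]
contact_force: [-12.0, -3.3, 35.0]
width: -0.0001
```

The square clamp is on its stop at the same height. The bar is next.

```bash
python3 -m creep '[[0,0,2,0,1],[0,0,3,0,1],[-0.2,2.5,0,0,1],[-0.2,2.5,0,0,1],[-0.3,2.5,0,0,1],[0,0,-1,0,1],[0,0,-1,0,1],[0,0,0,0,1]]' && python3 -m creep '[[0,0,0,0,1],[0,0,0,0,1]]' && python3 - <<'E'
from h import *
from bench import monitor
W=cal('wrist');print(monitor.read_state()['eef_pos'])
cv2.imwrite('pics/w4.png',cams.read_camera('wrist')[:,:,::-1])
cv2.imwrite('pics/s4.png',cv2.resize(cams.read_camera('side')[190:330,150:310,::-1],None,fx=4,fy=4,interpolation=2))
print(proj(W,[[.494,.169,.098],[.486,.243,.088]]))
E
```

```text
time_s: 7.68
eef_pos: [0.4929, 0.1681, 0.1291]
tool_rot: [-1.572, 0.003, 0.097]
contact_force: [-0.5, -0.6, -0.8]
width: 0.0001
time_s: 7.85
eef_pos: [0.4942, 0.1682, 0.131]
tool_rot: [-1.571, 0.001, 0.096]
contact_force: [0.3, 0.3, 0.5]
width: 0.0004
[0.49423305 0.16819526 0.13100694]
[[278.09017021 261.42480872]
 [276.19592537 113.41109749]]
```

View pics/w4.png

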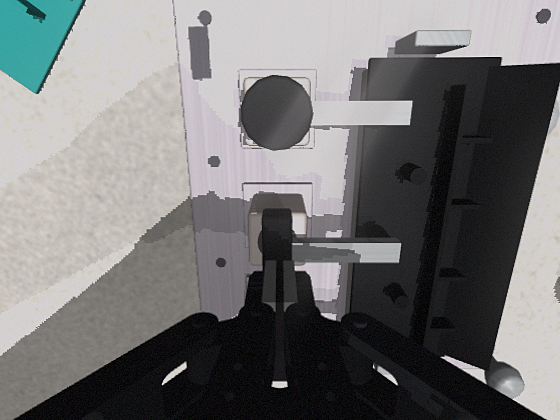

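View pics/s4.png

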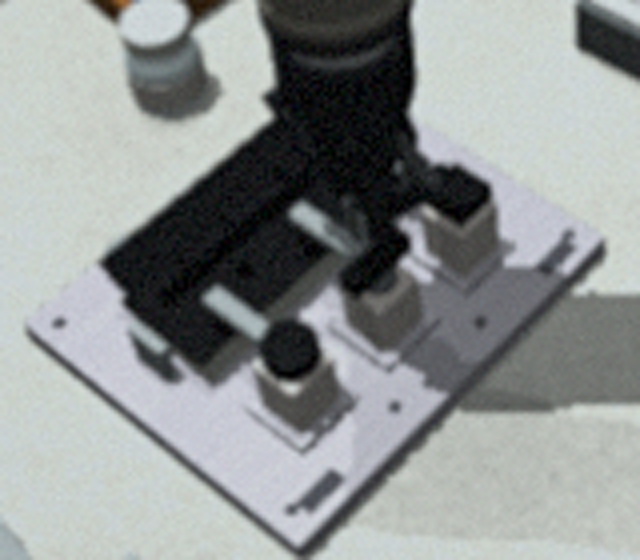

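The bar head sits under the fingertips at about (277,235), centred to within 1–2 mm, and the round head is at (277,112), as predicted. I'll press the bar.

```bash
python3 -m creep '[[-0.1,0.1,-1,0,1],[0,0,-0.4,0,1],[0,0,-0.3,0,1],[0,0,-0.3,0,1],[0,0,-0.3,0,1],[0,0,-0.3,0,1],[0,0,0,0,1],[0,0,0,0,1]]'; python3 -m creep '[[0,0,-0.1,0,1],[0,0,-0.1,0,1],[0,0,0,0,1],[0,0,0,0,1]]'; python3 -m creep '[[0,0,-0.1,0,1],[0,0,-0.1,0,1],[0,0,0,0,1],[0,0,0,0,1]]'
```

```text
time_s: 8.62
eef_pos: [0.4931, 0.1704, 0.105]
tool_rot: [-1.571, -0.0, 0.098]
contact_force: [0.2, 0.6, 0.6]
width: 0.0
time_s: 8.95
eef_pos: [0.4934, 0.1707, 0.1046]
tool_rot: [-1.571, -0.001, 0.097]
contact_force: [-4.8, -2.6, 15.4]
width: 0.0002
time_s: 9.28
eef_pos: [0.4934, 0.1707, 0.1043]
tool_rot: [-1.573, -0.001, 0.097]
contact_force: [-11.4, -5.1, 35.5]
width: 0.0002
```

The bar is home too. I'll lift and travel to the start button.

```bash
python3 -m creep '[[0,0,2,0,1],[0,0,3,0,1],[0.5,-3.7,3,0,1],[0.5,-3.8,0,0,1],[0.5,-3.8,0,0,1],[0.5,-3.8,0,0,1],[0.5,-3.8,0,0,1],[0.5,-3.8,0,0,1]]' && python3 -m creep '[[0.5,-3.8,0,0,1],[0.5,-3.8,0,0,1],[0.5,-3.8,0,0,1],[0.5,-3.8,0,0,1],[0.2,-2,0,0,1],[0,0,0,0,1],[0,0,0,0,1],[0,0,0,0,1]]' && python3 - <<'E'
from h import *
from bench import monitor
W=cal('wrist');print(monitor.read_state()['eef_pos'])
cv2.imwrite('pics/w5.png',cams.read_camera('wrist')[:,:,::-1])
print(proj(W,[[.546,-.243,.072],[.508,-.160,.064],[.563,-.153,.064]]))
cv2.imwrite('pics/s5.png',cv2.resize(cams.read_camera('side')[190:330,150:310,::-1],None,fx=4,fy=4,interpolation=2))
E
```

```text
time_s: 9.95
eef_pos: [0.5228, -0.0536, 0.1776]
tool_rot: [-1.571, -0.001, 0.098]
contact_force: [1.4, 0.7, 0.5]
width: 0.0003
time_s: 10.62
eef_pos: [0.5446, -0.2225, 0.1772]
tool_rot: [-1.57, -0.0, 0.099]
contact_force: [-0.1, 0.5, -0.1]
width: -0.0001
[ 0.5446131  -0.22250213  0.17720912]
[[277.58503928 242.92881276]
 [234.67381856 123.79666628]
 [314.73081413 121.5000421 ]]
```

View pics/w5.png

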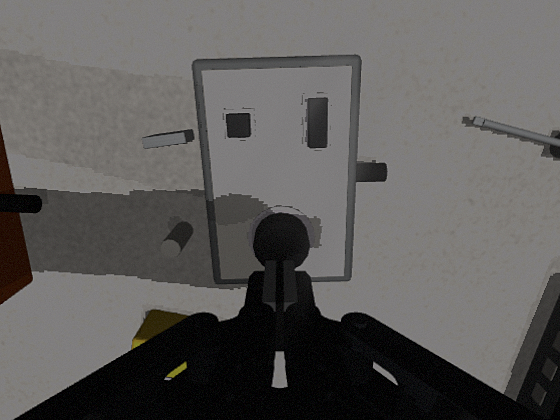

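View pics/s5.png

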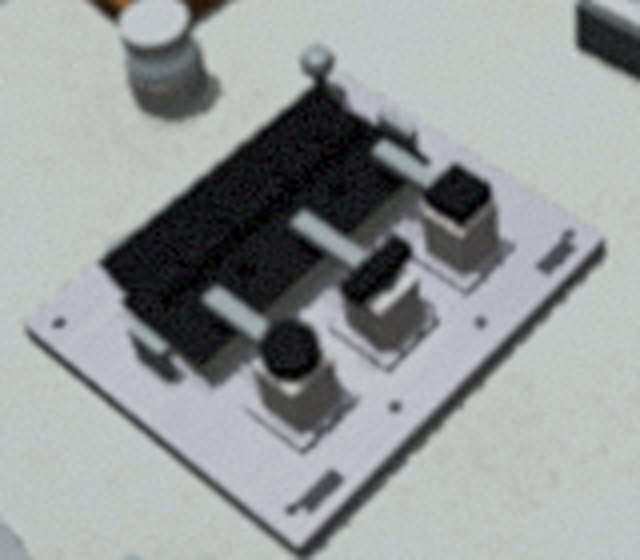

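In the wrist view the button is at about (281,241), within 2–3 mm of the prediction. All three heads look down. I'll align over the button and descend.

```bash
python3 -m creep '[[0.3,-1.9,0,0,1],[0,0,-2.5,0,1],[0,0,-2.5,0,1],[0,0,-2,0,1],[0,0,-0.7,0,1],[0,0,0,0,1],[0,0,0,0,1]]'; python3 -m creep '[[0,0,-0.6,0,1],[0,0,-0.4,0,1],[0,0,-0.3,0,1],[0,0,-0.2,0,1],[0,0,0,0,1],[0,0,0,0,1]]'
```

```text
time_s: 11.3
eef_pos: [0.548, -0.2419, 0.101]
tool_rot: [-1.571, -0.001, 0.099]
contact_force: [0.4, -0.4, -0.8]
width: 0.0002
time_s: 11.8
eef_pos: [0.548, -0.2429, 0.086]
tool_rot: [-1.571, -0.001, 0.097]
contact_force: [1.2, -0.1, 4.7]
width: -0.0002
```

```bash
python3 -m creep '[[0,0,-0.2,0,1],[0,0,-0.1,0,1],[0,0,0,0,1],[0,0,0,0,1]]';  python3 -m creep '[[0,0,-0.1,0,1],[0,0,0,0,1],[0,0,0,0,1]]'
```

```text
time_s: 12.13
eef_pos: [0.548, -0.2429, 0.084]
tool_rot: [-1.572, -0.001, 0.097]
contact_force: [-2.4, 0.3, 14.8]
width: 0.0001
time_s: 12.38
eef_pos: [0.5481, -0.2428, 0.0839]
tool_rot: [-1.572, -0.001, 0.097]
contact_force: [-6.4, 1.8, 22.7]
width: 0.0001
```

The button bottomed out with 15–23 N. I'll lift clear and do a final check.

```bash
python3 -m creep '[[0,0,2,0,1],[0,0,3,0,1],[0,0,4,0,1],[0,0,4,0,1],[0,0,4,0,1],[0,0,0,0,1],[0,0,0,0,1],[0,0,0,0,1]]'; python3 -m creep '[[-1,4,0,0,1],[-1,4,0,0,1],[-1,4,0,0,1],[0,0,0,0,1],[0,0,0,0,1]]';python3 - <<'E'
from h import *
W=cal('wrist')
for n in ('wrist','side','top'): cv2.imwrite(f'pics/f_{n}.png',cams.read_camera(n)[:,:,::-1])
a=cv2.imread('pics/side0.png');b=cv2.imread('pics/f_side.png')
cv2.imwrite('pics/f_cmp.png',np.vstack([cv2.resize(np.hstack([i[185:330,150:310],i[145:290,285:385]]),None,fx=3,fy=2,interpolation=2) for i in (a,b)]))
E
```

```text
time_s: 13.05
eef_pos: [0.5467, -0.2428, 0.2506]
tool_rot: [-1.571, 0.001, 0.097]
contact_force: [-1.3, 0.9, -0.2]
width: -0.0003
time_s: 13.47
eef_pos: [0.516, -0.1202, 0.2498]
tool_rot: [-1.57, 0.003, 0.103]
contact_force: [0.1, -2.2, -0.3]
width: -0.0001
```

View pics/f_cmp.png

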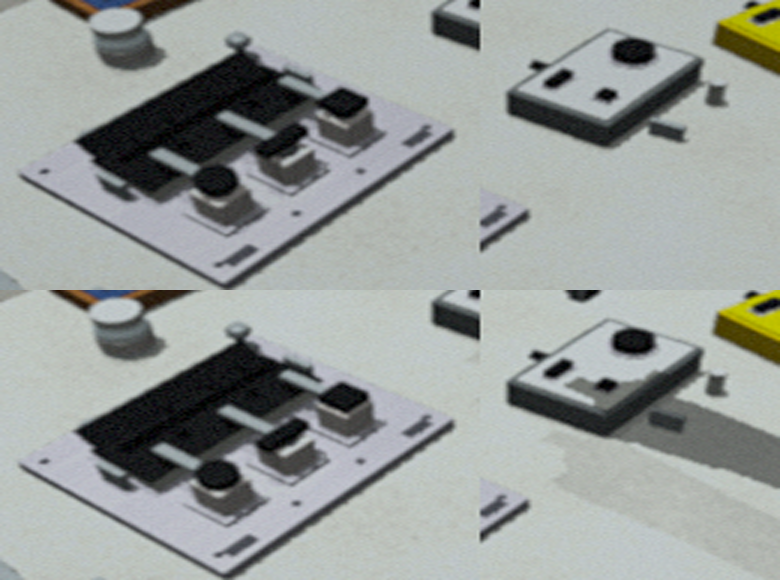

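View pics/f_top.png

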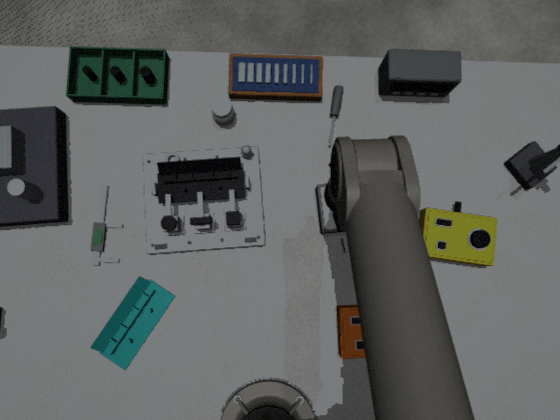

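View pics/f_wrist.png

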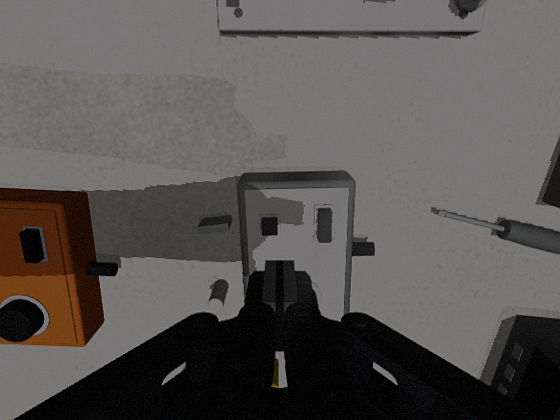

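The three heads sit lower than at the start, and the button, keys, moulding, vial, gauge block and other items are where they were. The robot is clear and touching nothing, so I'm handing in.

```bash
python3 -m creep '[[0,0,0,0,1],[0,0,0,0,1],[0,0,0,0,1]]'; python3 -c "
from bench import ticket; print(ticket.hand_in())"
```

```text
time_s: 13.87
eef_pos: [0.5174, -0.1237, 0.2511]
tool_rot: [-1.571, 0.0, 0.096]
contact_force: [-1.0, 1.2, -0.7]
width: 0.0002
the job is handed in; nothing more can be done
None
```

I pressed the round, square and bar clamps down in that order with the closed fingertips, then pressed the start button and released it. I handed the job in at about 13.9 s; the hand-in gives no verdict.

- **Clamps:** each head stopped at a TCP height of about 104 mm. The force then rose to about 35 N with almost no further travel, so all three are on their stops.
- **Start button:** it bottomed at a TCP height of about 84 mm with 15 to 23 N, and looked up again in the side picture after I lifted off. I had no direct reading of its position.
- **Everything else:** comparing the side pictures from before and after, I saw no change in the small keys, moulding, vial, gauge block, ring gauge, ball or jar. The caliper and screwdriver also look unmoved in the top picture. The arm hid most of the console in that top view.
- **Disagreements:** head and button positions differed by about 2 to 5 mm between the cameras. I corrected for this from the wrist picture before pressing, and no check failed.

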